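# Start the hex-head wood screw of a ladle stand

### The job

Take the nut driver out of its wooden block, set its socket right down over the hex head of the screw that stands proud in the ladle stand's foot plate, and start that screw: push firmly down while turning it clockwise so its thread bites, until it has gone a good two thirds of a turn into the wood. Keep up a firm but not brutal push whenever you turn, because a screw that spins round without biting chews out its pilot hole and too hard a push crushes it. Then lift the driver off, put it back upright in the hole of its block, and leave the spanner, the spare screw and the soap bottle where they are.

Things in the scene. Friction and masses are not known exactly. Their poses are not given: they have to be found in the camera images.
- driver_mid (a point): Middle of the nut driver's handle. Loose, 130 g, standing socket down in its block. Straight round black handle 29 mm wide, 68 mm long (34 mm above and below this point), to be grasped at any yaw; below it a 12 mm steel shank, then a steel hex socket 20 mm long. z points up the handle; hex flats face local x and every 60 degrees from it
- driver_mouth (a point): Centre of the socket's mouth, the driver's lower end, 80 mm below driver_mid; same axes. Socket: outer hex 21 mm across flats, inner hex 14 mm across flats, 14 mm deep to a flat floor, mouth funnelled (18 mm narrowing to 14 over 3 mm). Fully seated, it lies 14 mm below screw_head, and the driver, let go, stands there by itself
- block_hole (a point): Centre of the flat floor of the round hole in the driver's block, where the socket's mouth rests. Fixed wooden block 84 x 74 mm, 36 mm high; hole 30 mm wide, 28 mm deep, chamfered; floor 8 mm above the counter
- screw_head (a point): Centre of the top of the hex head of the standing steel wood screw, at the robot's end of the foot plate. Head 13 mm across flats, 6 mm high, upper rim chamfered, top 62 mm above the counter, underside 24 mm above the plate; shank 8 mm. It stands upright in its pilot hole by itself. z up; flats face local x and every 60 degrees from it; the axes turn with the screw
- screw (a joint): How far the screw has gone into the wood since the start, m (0 at the start). Right-handed thread (clockwise from above drives in), 3.6 mm a turn, 0.57 mm a radian (two thirds of a turn is 2.4 mm). It bites only while turned under more than about 10 N of downward push, all the way: it does not draw itself in. 12 to 25 N is right; above 45 N it is forced in. Turning takes only about 0.02 N m
- spin (a joint): Angle, rad, clockwise positive, that the screw has spun round in its pilot hole without biting (0 at the start); this happens when it is turned with too little push
- stand_post (a point): Foot of the ladle stand's 11 mm steel hook post on the foot plate, plate top 32 mm above the counter; x points from the screw, 140 mm away, to the post. The empty post is 0.26 m high, its hook reaches 76 mm further on. A second hex head, already home, lies on the plate 66 mm from the screw: leave it. The base does not slide; its firm rubber feet give about 1 mm per 60 N of push
- soap: Empty soap bottle with push pump, 68 mm wide, 185 mm high, standing, origin under its centre: leave it standing where it is
- spanner: Steel spanner 150 mm long lying flat between the stand and the block, origin at its middle: leave it
- spare_screw: Spare steel hex-head wood screw, 50 mm long, lying loose on the counter, origin in its head: leave it

How it is judged (in metres and radians):
On the way, in this order (a step that is already met when the one before it is completed fails the run):
1. the driver's socket is seated right down over the standing screw's head (horizontal distance between driver_mouth and screw_head below 0.004 m and z of driver_mouth in the frame of screw_head below -0.0115 m), for 0.2 s.
2. with the driver on it, the screw has bitten and gone in at least 2.2 mm (value of joint screw above 0.0022 m and horizontal distance between driver_mouth and screw_head below 0.004 m), for 0.1 s.
At the end, for the whole second after the job is handed in: The screw has gone 2.2 to 6.5 mm into the wood (two thirds of a turn is 2.4 mm) and the driver stands upright and at rest on the floor of the hole in its block, let go (value of joint screw between 0.0022 and 0.0065 m and distance between driver_mouth and block_hole below 0.006 m and angle between driver_mid's own z axis and vertical below 0.15 rad and linear speed of driver below 0.02 m/s); the robot touches nothing.
It fails at once if the screw is spun more than 1.2 rad in its hole without biting (value of joint spin above 1.2 rad or value of joint spin below -1.2 rad).
It fails at once if the screw is pressed with more than 35 N (contact force between anything else and screw above 35 N).
It fails at once if the soap bottle, the spanner or the spare screw is shifted by more than 30 mm (distance of any of soap, spanner, spare_screw from where it was at the start of the episode above 0.03 m).
It also fails if it takes over 72 s, if anything falls off the work surface, if the arm or the gripper's body presses on something with over 40 N, if the wrist force passes 120 N, or if a joint passes its speed limit or range.

### The arm

A 7-joint arm with a two-finger parallel gripper is mounted at the origin on the work surface. World frame = base frame: x ahead of the robot, y to its left, z up, the work surface at z = 0. Lengths are in m, angles in degrees, forces in N, time in s.
With the tool pointing down it reaches from about 0.425 to 0.875 m from the base axis. Payload 4.7 kg.
Tool frame: the origin (TCP) lies at the very end of the fingers, on their centre line; the grasp point (between the pads) lies 19 mm behind it; x points along the fingers, z is the direction in which the jaws open and shut, and the axes are right-handed (so a half turn about x gives the same grasp; the last joint's range is limited). The gripper opens to 87 mm and grips with 3 to 60 N. Pads are 19 mm wide; open, the fingers measure 117 mm over their backs; the gripper's body (75 mm by 190 mm) begins 51 mm behind the grasp point.
Start: joints at [-68.119, 18.392, -4.016, 83.108, 1.295, 78.541, -3.26], TCP at [0.234, 0.607, 0.223] pointing down, gripper open.
Joint ranges: [-163.93, 163.93], [-17.29, 119.83], [-79.2, 71.16], [3.27, 140.29], [-89.18, 269.18], [5.43, 117.66], [-154.24, 154.24]. Speed limits (degrees/s): [147.25, 147.25, 180, 180, 180, 180, 180].

### API

Orientations are given as [roll, pitch, yaw] about the fixed x, y, z axes, in that order (R = Rz(yaw) Ry(pitch) Rx(roll)).
In Python, from cell import env gives the robot as it stands. The module is installed in compiled form; this text tells all that it offers.
- The arm moves only by the tool drive_tool, never from a script. Its argument "increments" is a list of rows, each a list of 2 entries, a list of its own where there are three numbers: the shift along the tool's x, y, z scaled (see below), then the turn, a rotation vector about the tool's x, y, z scaled (see below). In form: [[[dx, dy, dz], [wx, wy, wz]], ...]. A call has 1 to 10 rows; each row shifts and turns the commanded pose from where the row before left it, along the tool's axes as they then stand; what a row does not reach is not made up. The controller multiplies each number of a shift by 0.04 m and each number of a turn by 120 degrees. A row lasts 1/10 s, in which the tool goes at most 50 mm and 8.59 degrees, less where a joint would pass 70% of its speed; a pose out of reach is approached as far as the arm can. A call with a number of a shift or a turn outside -1 to 1 is refused whole. A call with a gripper value outside its range is refused whole. "hand" is the gripper's target within -1 to 1 (fully open at 1, half-way at 0, shut at -1), set as the call begins (left out, the last holds). The fingers move at their own pace and stop on an object; "squeeze" is the grip in N (left out, the last holds). Time passes only in rows, so rows that do not move let the fingers close. It gives the time, the measured TCP pose, the force and the opening at its end, in the units of the state.
- env.get_obs(): the state, without advancing time (a new reading comes with each control period).
- env.read_camera(name): name is "scene" or "top" or "wrist"; returns a dict with "frame" (384x512x3 uint8, red, green, blue), "fx", "fy", "cx", "cy" (pixels), "R" (3x3) and "t" (3): a world point X has camera coordinates R X + t. Camera axes: x right, y down, z forward; pixel columns grow to the right and rows downward; lengths in m; the calibration is good to about 2 mm. A picture is of the moment at which its call begins. There is no depth.
- env.sign_off(): hands the job in, once; it reports no verdict.
The state is a dict: "time_s": time; "qpos": joint angles; "joint_velocities": joint speeds; "effort": joint torques, N m; "tool_pos": TCP position; "tool_rot": TCP orientation; "force": force on the tool from outside, world axes, zero at the start; "wrist_torque": the same for the moment, N m; "grip_width": finger opening in m.
Only numpy, scipy, OpenCV 4.12 (cv2) and the standard library are available. Lean on these libraries where they do the work, as an engineer would, in place of code of your own. Each camera call takes 0.05 s, during which the arm holds its last target.

## Working session

There is one attempt and no reset: what is moved stays moved. The work goes in short steps, Python scripts to look and compute and a tool call to move; the robot and the scene stay as the last step left them, time stands still between calls to the robot, and variables do not carry over. Pictures are saved under pics/ and viewed, and the job is handed in when it is done.

Besides the shell and the picture viewer there is one more tool, called after "Request:" by a JSON object that holds its "api" and its "payload". drive_tool: Moves the arm, as the interface text tells. Shifts and turns lie within -1 to 1; 1 stands for 0.04 m of shift or 120 degrees of turn. Its arguments: {"type":"object","properties":{"increments":{"type":"array"},"hand":{"type":"number"},"squeeze":{"type":"number"}},"required":["increments"]}

```bash
mkdir -p pics; ls
python3 - <<'E'
from cell import env
import cv2
print(env.get_obs())
for n in ["scene","top","wrist"]:
    c=env.read_camera(n); cv2.imwrite(f"pics/{n}0.png",c["frame"][:,:,::-1]); print(n,c["fx"],c["cx"],c["cy"],c["R"],c["t"])
E
```

```text
pics
{'time_s': 0.0, 'qpos': array([-68.11857812,  18.44027594,  -4.0144574 ,  83.17621451,
         1.2936543 ,  78.5408897 ,  -3.26099089]), 'joint_velocities': array([ 0.00599305, -0.00957182, -0.00127876,  0.03589837,  0.03794492,
       -0.03614074,  0.00235192]), 'effort': array([ 5.34936498e-04, -4.91308880e+01, -4.03681230e-01, -3.12528706e+01,
       -6.39529293e-02,  4.37462667e-02,  1.75230630e-04]), 'tool_pos': array([0.23356523, 0.60597911, 0.22143608]), 'tool_rot': array([-177.52716405,   89.88768155, -108.60108594]), 'force': array([-0.03889565, -0.13980378,  0.88525371]), 'wrist_torque': array([ 0.02491364, -0.01964202, -0.01140437]), 'grip_width': 0.08708705878071464}
scene 362.8737884143217 260.3620123359331 193.80530930554565 [[-0.63139382  0.77545306  0.00379301]
 [ 0.61206506  0.50135054 -0.61157502]
 [-0.47614935 -0.38382312 -0.79117736]] [ 0.39663437 -0.32941348  1.01595952]
top 358.3757142969202 260.5812935593867 192.0299302663488 [[ 0.01981862 -0.99977612  0.0074118 ]
 [-0.98974811 -0.02066751 -0.14132065]
 [ 0.14144219 -0.00453503 -0.98993613]] [-0.00212141  0.64066285  0.66123834]
wrist 315.4971752146 255.6550344394264 190.80975411934867 [[ 0.3594726   0.93315382 -0.00184043]
 [ 0.90513281 -0.34819719  0.2439125 ]
 [ 0.22696705 -0.0893457  -0.9697955 ]] [-0.64913816 -0.02866745  0.38953816]
```

View pics/scene0.png

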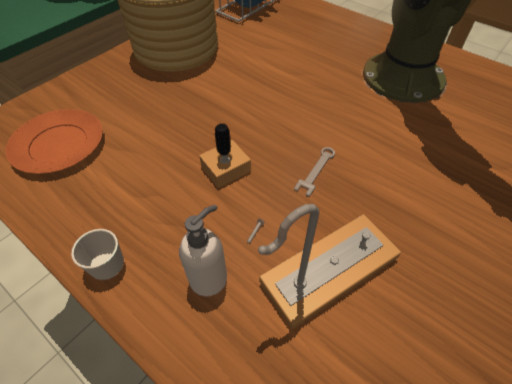

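View pics/top0.png

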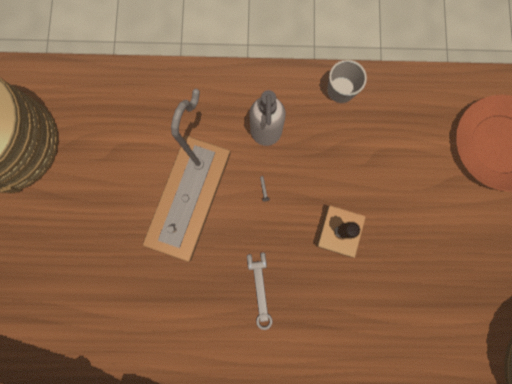

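View pics/wrist0.png

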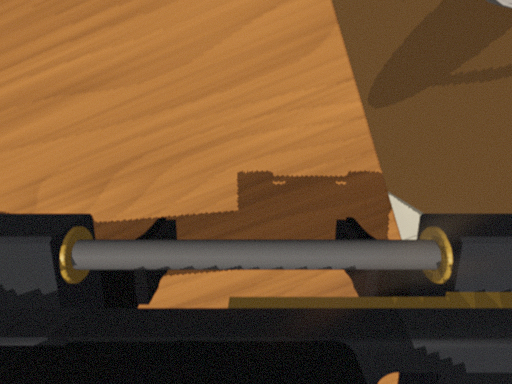

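```bash
cat > h.py <<'E'
import numpy as np, cv2
from cell import env
def cam(n): 
    return env.read_camera(n)
def ray(c,u,v):
    d=np.array([(u-c["cx"])/c["fx"],(v-c["cy"])/c["fy"],1.]); R=np.array(c["R"]);t=np.array(c["t"])
    return -R.T@t, R.T@d
def plane(c,u,v,z):
    o,d=ray(c,u,v); return o+d*(z-o[2])/d[2]
def tri(*rs):
    A=np.zeros((3,3));b=np.zeros(3)
    for o,d in rs:
        d=d/np.linalg.norm(d);P=np.eye(3)-np.outer(d,d);A+=P;b+=P@o
    x=np.linalg.solve(A,b)
    return x,[float(np.linalg.norm(np.cross(x-o,d/np.linalg.norm(d)))) for o,d in rs]
def proj(c,X):
    p=np.array(c["R"])@np.array(X)+np.array(c["t"]); return np.array([c["fx"]*p[0]/p[2]+c["cx"],c["fy"]*p[1]/p[2]+c["cy"]])
def crop(c,name,u0,u1,v0,v1,s):
    cv2.imwrite(name,cv2.resize(c["frame"][v0:v1,u0:u1,::-1],None,fx=s,fy=s,interpolation=cv2.INTER_CUBIC))
E
python3 - <<'E'
import cv2,numpy as np
t=cv2.imread("pics/top0.png");s=cv2.imread("pics/scene0.png")
r=lambda i,u,v:cv2.resize(i[v:v+60,u:u+80],None,fx=5,fy=5,interpolation=cv2.INTER_CUBIC)
cv2.imwrite("pics/z0.png",np.vstack([np.hstack([r(t,140,200),r(t,305,195)]),np.hstack([r(s,320,220),r(s,185,120)])]))
E
```

```text
(no output)
```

View pics/z0.png

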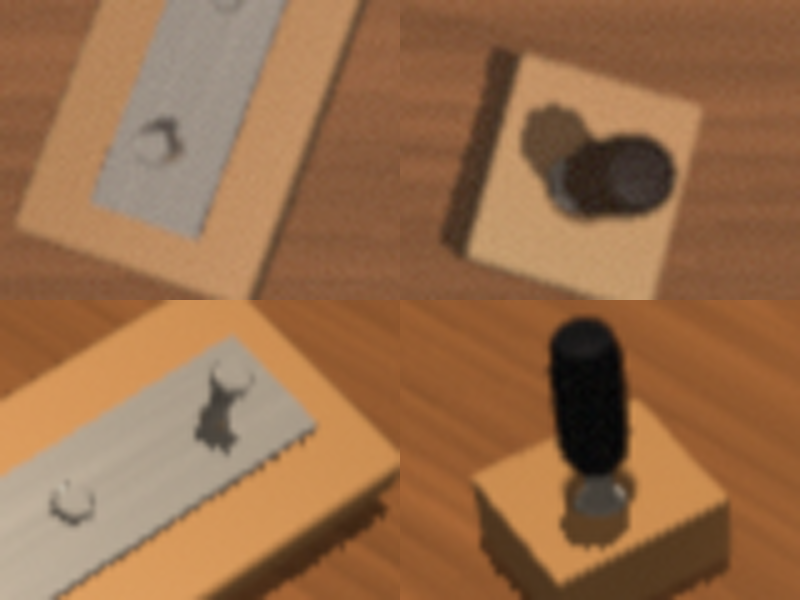

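Run:
```python
from h import *
t=cam("top");s=cam("scene")
off=-0.4
pts={"screw":((171.5,228.4),(366.8,235.0),.062),"htop":((352.6,229.8),(221.8,127.5),.122)}
for k,(a,b,z) in pts.items():
    print(k,plane(t,*a,z),plane(s,*b,z),tri(ray(t,*a),ray(s,*b)))
# block corners top image (z=.036)
cs=[(305+120/5,195+52/5),(305+300/5,195+105/5),(305+68/5,195+257/5)]
for c in cs: print(plane(t,*c,.036))
a,b,d=[plane(t,*c,.036) for c in cs]; print(np.linalg.norm(a-b),np.linalg.norm(a-d),(b+d)/2)
sc=[(185+72/5,120+178/5),(185+328/5,120+198/5),(185+160/5,120+285/5),(185+240/5,120+103/5)]
for c in sc: print(plane(s,*c,.036))
print(np.mean([plane(s,*c,.036) for c in sc],0))
print(env.get_obs()["time_s"])
# stand post & second head
print("second",plane(t,140+228/5,200,.038), plane(s,320+73/5,220+200/5,.038))
```

```text
screw [0.5651011  0.17835198 0.062     ] [0.56474725 0.18517965 0.062     ] (array([0.56392396, 0.18210623, 0.05826514]), [0.003080780454058788, 0.003080780454058857])
htop [ 0.5668414  -0.14955042  0.122     ] [ 0.56891493 -0.14538309  0.122     ] (array([ 0.56638726, -0.1496138 ,  0.11816739]), [0.0010948182393824195, 0.001094818239382256])
[ 0.61788985 -0.12586654  0.036     ]
[ 0.59822185 -0.19723619  0.036     ]
[ 0.5367444  -0.10488892  0.036     ]
0.07403011497731982 0.08381315588381405 [ 0.56748312 -0.15106256  0.036     ]
[ 0.59840409 -0.19265006  0.036     ]
[ 0.53786284 -0.10043168  0.036     ]
[ 0.61831438 -0.12224696  0.036     ]
[ 0.51866357 -0.1676164   0.036     ]
[ 0.56831122 -0.14573627  0.036     ]
0.25
second [0.62257193 0.15928452 0.038     ] [0.62774576 0.16408397 0.038     ]
```

```bash
cat >> h.py <<'E'
from scipy.spatial.transform import Rotation as Ro
def pose():
    o=env.get_obs(); R=Ro.from_euler("xyz",o["tool_rot"],degrees=True).as_matrix()
    return o,np.array(o["tool_pos"]),R
def st(tgt=None):
    o,p,R=pose()
    print("t",o["time_s"],"p",p.round(4),"q",np.round(o["qpos"],1),"F",np.round(o["force"],1),"w",round(o["grip_width"],4))
    print("toolx",R[:,0].round(4),"z",R[:,2].round(3),"yawz",np.degrees(np.arctan2(R[1,2],R[0,2])).round(2))
    if tgt is not None: print("units",(R.T@(np.array(tgt)-p)/0.04).round(3))
E
python3 - <<'E'
from h import *
st([.567,-.147,.24])
for n in ["wrist","top","scene"]:
    c=cam(n); print(-np.array(c["R"]).T@c["t"])
E
```

```text
t 0.25 p [0.2337 0.6063 0.2221] q [-68.1  18.4  -4.   83.1   1.3  78.5  -3.3] F [-0.2  0.5 -0.6] w 0.087
toolx [-2.e-04 -8.e-04 -1.e+00] z [ 0.36   0.933 -0.001] yawz 68.92
units [ -0.435 -14.547 -14.576]
[0.1709171  0.63067916 0.38404994]
[0.54060989 0.0141187  0.74513834]
[0.93580344 0.24752904 0.60083867]
```

Request:
{"api": "drive_tool", "payload": {"increments": [[[0, -0.727, -0.729], [0, 0, 0]], [[0, -0.727, -0.729], [0, 0, 0]], [[0, -0.727, -0.729], [0, 0, 0]], [[0, -0.727, -0.729], [0, 0, 0]], [[0, -0.727, -0.729], [0, 0, 0]], [[0, -0.727, -0.729], [0, 0, 0]], [[0, -0.727, -0.729], [0, 0, 0]], [[0, -0.727, -0.729], [0, 0, 0]], [[0, -0.727, -0.729], [0, 0, 0]], [[0, -0.727, -0.729], [0, 0, 0]]], "hand": 1}}

```text
time_s: 1.4
tool_pos: [0.4007, 0.2283, 0.2229]
tool_rot: [-21.0, 89.9, 48.0]
force: [0.4, 0.9, 0.4]
grip_width: 0.087
```

Run:
```python
from h import *
st([.567,-.147,.24])
c=cam("wrist"); o,p,R=pose(); print(proj(c,p),proj(c,p-R[:,0]*.019)); cv2.imwrite("pics/w1.png",c["frame"][:,:,::-1])
```

```text
t 1.4 p [0.4007 0.2283 0.2229] q [-46.1  -5.2  12.4 109.    1.1  76.   34.9] F [0.4 0.9 0.4] w 0.087
toolx [ 7.e-04  8.e-04 -1.e+00] z [0.359 0.933 0.001] yawz 68.93
units [-0.432 -7.251 -7.261]
[245.02128372 247.90507386] [243.88001447 263.87576755]
```

Request:
{"api": "drive_tool", "payload": {"increments": [[[0, -0.725, -0.726], [0, 0, 0]], [[0, -0.725, -0.726], [0, 0, 0]], [[0, -0.725, -0.726], [0, 0, 0]], [[0, -0.725, -0.726], [0, 0, 0]], [[0, -0.725, -0.726], [0, 0, 0]], [[0, -0.725, -0.726], [0, 0, 0]], [[0, -0.725, -0.726], [0, 0, 0]], [[0, -0.725, -0.726], [0, 0, 0]], [[0, -0.725, -0.726], [0, 0, 0]], [[0, -0.725, -0.726], [0, 0, 0]]]}}

```text
time_s: 2.45
tool_pos: [0.5672, -0.1464, 0.2228]
tool_rot: [-48.4, 89.9, 20.6]
force: [0.3, 0.1, 0.2]
grip_width: 0.0871
```

Run:
```python
from h import *
c=cam("wrist"); st([.567,-.147,.081]); cv2.imwrite("pics/w2.png",c["frame"][:,:,::-1])
o,p,R=pose(); print(proj(c,p-R[:,0]*.019))
for z in (.122,.054,.036):print(proj(c,[.567,-.148,z]))
```

```text
t 2.5 p [ 0.5681 -0.1547  0.2227] q [-21.   12.2  38.8  93.7  -7.5  76.6  87.5] F [ 0.7 -4.7  1.4] w 0.0871
toolx [ 0.0025 -0.007  -1.    ] z [ 0.366  0.931 -0.006] yawz 68.54
units [3.541 0.114 0.189]
[240.87739545 259.53692113]
[253.78530144 192.52391373]
[254.11803802 176.63806206]
[254.18541453 173.42130366]
```

View pics/w2.png

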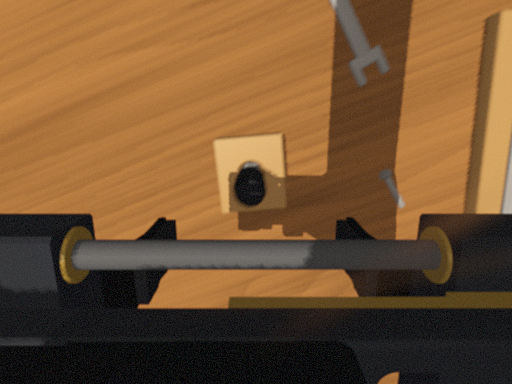

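Run:
```python
from h import *
for i in range(3): c=cam("wrist"); st()
cv2.imwrite("pics/w3.png",c["frame"][:,:,::-1])
crop(c,"pics/w3c.png",200,300,120,220,6)
for z in (.122,.054,.036):print(proj(c,[.567,-.148,z]))
```

```text
t 2.55 p [ 0.5668 -0.1521  0.2225] q [-21.1  12.1  38.7  93.8  -7.4  76.7  87.1] F [ 0.5  0.4 -1. ] w 0.0869
toolx [ 4.e-04 -5.e-03 -1.e+00] z [ 0.367  0.93  -0.005] yawz 68.45
t 2.6 p [ 0.5664 -0.1486  0.2223] q [-21.2  11.9  38.5  93.9  -7.5  76.8  87. ] F [-0.6  0.7 -0.7] w 0.0866
toolx [-6.0e-04 -2.1e-03 -1.0e+00] z [ 0.365  0.931 -0.002] yawz 68.61
t 2.65 p [ 0.5663 -0.1461  0.2222] q [-21.3  11.9  38.4  94.   -7.5  76.8  87. ] F [-0.2 -0.3  0. ] w 0.087
toolx [-8.e-04 -2.e-04 -1.e+00] z [ 0.362  0.932 -0.001] yawz 68.79
[256.83338021 192.66282522]
[256.74957366 176.75565388]
[256.73261143 173.53608362]
```

View pics/w3c.png

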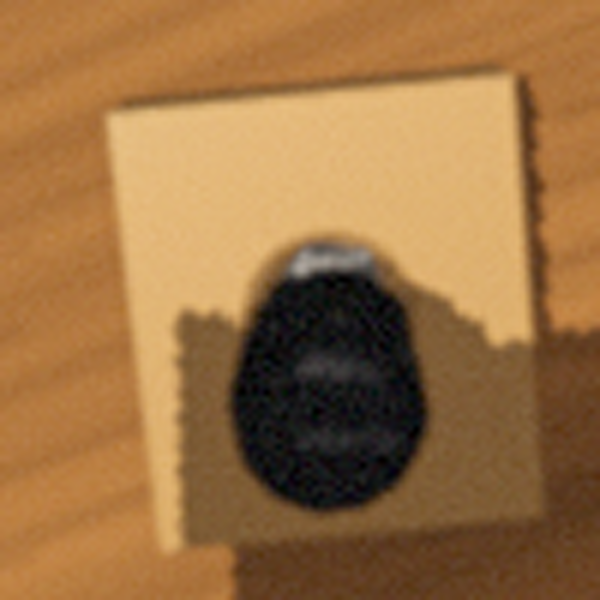

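Run:
```python
from h import *
c=cam("wrist")
print(plane(c,254.7,189.2,.122),plane(c,255.8,172.3,.036))
st([.567,-.149,.083])
```

```text
[ 0.56338071 -0.14586892  0.122     ] [ 0.56519127 -0.14557701  0.036     ]
t 2.7 p [ 0.5664 -0.1446  0.2223] q [-21.4  11.8  38.3  94.1  -7.5  76.8  87. ] F [0.  0.3 0.2] w 0.0868
toolx [-6.e-04  7.e-04 -1.e+00] z [0.359 0.933 0.   ] yawz 68.93
units [ 3.482 -0.057 -0.098]
```

Request:
{"api": "drive_tool", "payload": {"increments": [[[0.6, 0, -0.08], [0, 0, 0]], [[0.7, -0.01, 0], [0, 0, 0]], [[0.7, 0, 0], [0, 0, 0]], [[0.7, 0, 0], [0, 0, 0]], [[0.6, 0, 0], [0, 0, 0]], [[0.4, 0, 0], [0, 0, 0]], [[0, 0, 0], [0, 0, 0]], [[0, 0, 0], [0, 0, 0]]]}}

```text
time_s: 3.5
tool_pos: [0.5662, -0.1478, 0.0753]
tool_rot: [-51.1, 89.9, 17.9]
force: [-0.1, 0.1, 0.4]
grip_width: 0.0867
```

Run:
```python
from h import *
c=cam("wrist"); st([.566,-.148,.074]); cv2.imwrite("pics/w4.png",c["frame"][:,:,::-1])
```

```text
t 3.55 p [ 0.5667 -0.1482  0.0759] q [-18.7  19.7  36.5 103.5 -13.3  61.   91.7] F [ 0.3 -0.  -0.1] w 0.0865
toolx [ 0.0022  0.     -1.    ] z [0.359 0.933 0.001] yawz 68.97
units [ 0.048  0.018 -0.001]
```

View pics/w4.png

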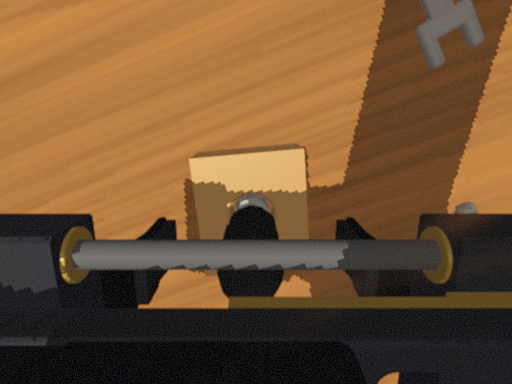

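Request:
{"api": "drive_tool", "payload": {"increments": [[[0, 0, 0], [0, 0, 0]], [[0, 0, 0], [0, 0, 0]], [[0, 0, 0], [0, 0, 0]], [[0, 0, 0], [0, 0, 0]], [[0, 0, 0], [0, 0, 0]], [[0, 0, 0], [0, 0, 0]], [[0, 0, 0], [0, 0, 0]], [[0, 0, 0], [0, 0, 0]]], "hand": -1, "squeeze": 50}}

```text
time_s: 4.35
tool_pos: [0.5656, -0.1485, 0.0745]
tool_rot: [108.1, 90.0, 177.0]
force: [0.4, 0.7, 0.3]
grip_width: 0.0306
```

Run:
```python
from h import *
c=cam("wrist"); st(); cv2.imwrite("pics/w5.png",c["frame"][:,:,::-1])
```

```text
t 4.4 p [ 0.5656 -0.1485  0.0745] q [-18.6  19.8  36.5 103.5 -13.3  61.   91.7] F [ 0.7  0.8 -0.7] w 0.0279
toolx [-1.e-04  0.e+00 -1.e+00] z [ 0.36   0.933 -0.   ] yawz 68.93
```

View pics/w5.png

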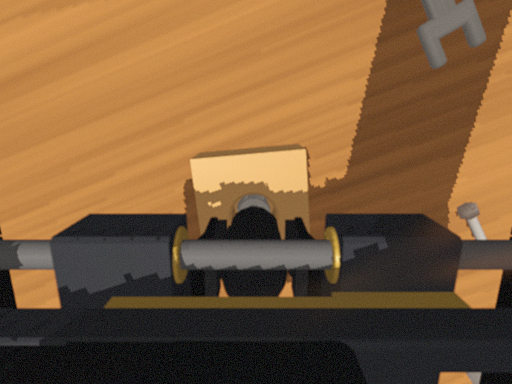

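Request:
{"api": "drive_tool", "payload": {"increments": [[[-0.3, 0, 0], [0, 0, 0]], [[-0.6, 0, 0], [0, 0, 0]], [[-0.7, 0, 0], [0, 0, 0]], [[-0.7, 0, 0], [0, 0, 0]], [[-0.5, 0, 0], [0, 0, 0]], [[0, 0, 0], [0, 0, 0]], [[0, 0, 0], [0, 0, 0]]]}}

```text
time_s: 5.1
tool_pos: [0.5656, -0.1484, 0.1866]
tool_rot: [-32.6, 90.0, 36.3]
force: [0.1, -0.1, -1.4]
grip_width: 0.0285
```

Run:
```python
from h import *
st([.525,.19,.18])
ims=[]
for n,(u,v) in dict(wrist=(205,150),top=(300,190),scene=(180,80)).items():
    c=cam(n); o,p,R=pose()
    print(n,proj(c,p+R[:,0]*.0665)); 
    ims.append(cv2.resize(c["frame"][v:v+100,u:u+100,::-1],None,fx=4,fy=4,interpolation=cv2.INTER_CUBIC))
    if n=="wrist": cv2.imwrite("pics/w6.png",c["frame"][:,:,::-1])
cv2.imwrite("pics/z1.png",np.hstack(ims[1:]))
```

```text
t 5.1 p [ 0.5656 -0.1484  0.1866] q [-20.9  13.2  38.4  96.9  -8.6  72.9  88.2] F [ 0.1 -0.1 -1.4] w 0.0285
toolx [ 4.e-04  3.e-04 -1.e+00] z [0.359 0.933 0.   ] yawz 68.93
units [0.167 3.988 7.53 ]
wrist [255.50202685 202.21060554]
top [351.29888301 231.15916041]
scene [222.42663555 127.05972228]
```

View pics/w6.png

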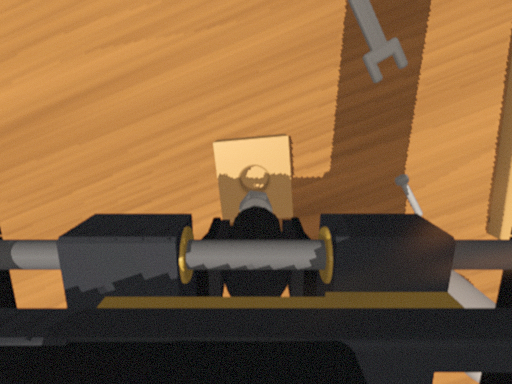

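View pics/z1.png

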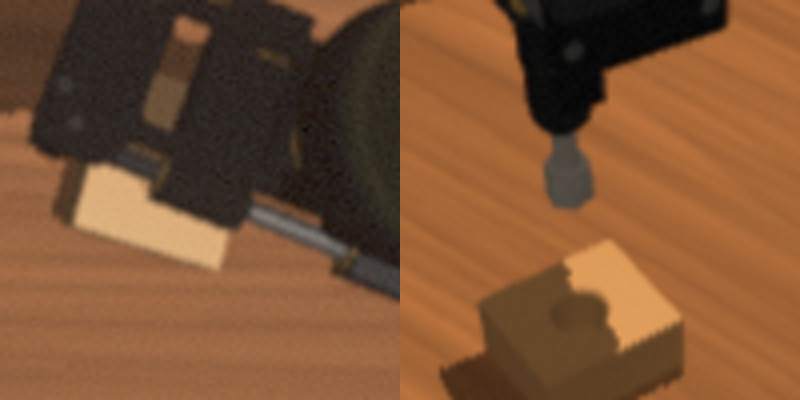

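Request:
{"api": "drive_tool", "payload": {"increments": [[[0, 0.1, 0.35], [0, 0, 0]], [[0, 0.2, 0.77], [0, 0, 0]], [[0, 0.23, 0.84], [0, 0, 0]], [[0, 0.23, 0.84], [0, 0, 0]], [[0, 0.23, 0.84], [0, 0, 0]], [[0, 0.23, 0.84], [0, 0, 0]], [[0, 0.23, 0.84], [0, 0, 0]], [[0, 0.23, 0.84], [0, 0, 0]], [[0, 0.23, 0.84], [0, 0, 0]], [[0, 0.19, 0.68], [0, 0, 0]]]}}

```text
time_s: 6.25
tool_pos: [0.5966, 0.1724, 0.1855]
tool_rot: [87.4, 89.9, 156.5]
force: [0.5, 0.1, -1.6]
grip_width: 0.0281
```

Request:
{"api": "drive_tool", "payload": {"increments": [[[0, 0, 0], [0, 0, 0]], [[0, 0, 0], [0, 0, 0]], [[0, 0, 0], [0, 0, 0]]]}}

```text
time_s: 6.55
tool_pos: [0.5975, 0.1672, 0.1861]
tool_rot: [168.6, 89.9, -122.6]
force: [0.5, -1.2, -1.2]
grip_width: 0.0283
```

Run:
```python
from h import *
st([.565,.182,.181])
ims=[]
for n,(u,v) in dict(wrist=(205,120),top=(140,180),scene=(325,180)).items():
    c=cam(n); o,p,R=pose()
    print(n,"mouth",proj(c,p+R[:,0]*.0665),"screw",proj(c,[.565,.182,.062])); 
    ims.append(cv2.resize(c["frame"][v:v+100,u:u+100,::-1],None,fx=4,fy=4,interpolation=cv2.INTER_CUBIC))
    if n=="wrist": cv2.imwrite("pics/w7.png",c["frame"][:,:,::-1]);cv2.imwrite("pics/w7c.png",cv2.resize(c["frame"][100:250,180:330,::-1],None,fx=4,fy=4,interpolation=cv2.INTER_CUBIC))
cv2.imwrite("pics/z2.png",np.hstack(ims[1:]))
```

```text
t 6.55 p [0.5975 0.1672 0.1861] q [-41.2  16.9  28.1  91.4  -8.2  73.8  57.1] F [ 0.5 -1.2 -1.2] w 0.0283
toolx [-7.0e-04 -1.1e-03 -1.0e+00] z [ 0.361  0.933 -0.001] yawz 68.85
units [0.127 0.89  0.051]
wrist mouth [255.28767482 203.99112534] screw [258.05312915 147.70286464]
top mouth [171.22564444 208.40864828] screw [169.56976615 228.41467032]
scene mouth [354.90117368 223.43435667] screw [365.0966831  234.09614486]
```

View pics/w7.png

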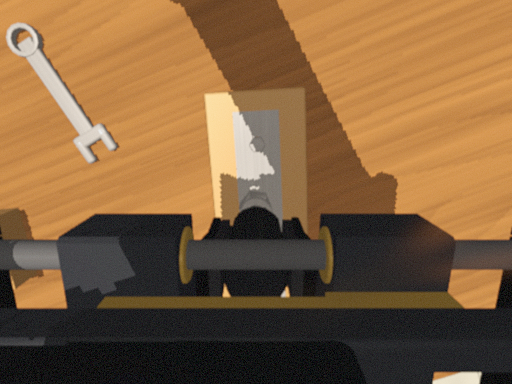

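View pics/w7c.png

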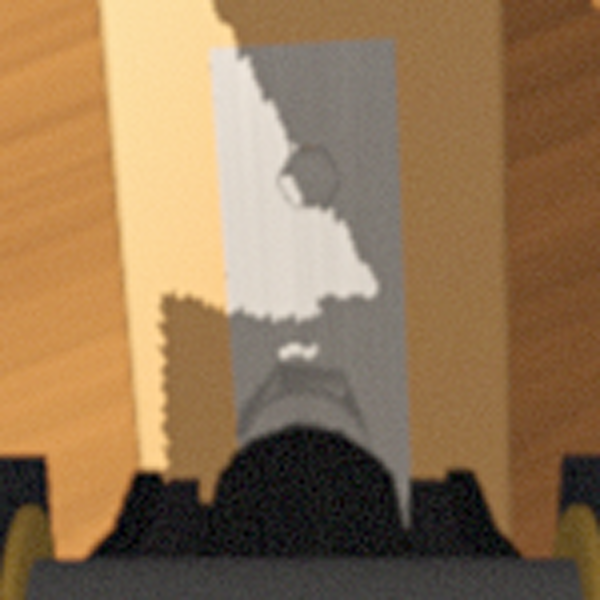

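View pics/z2.png

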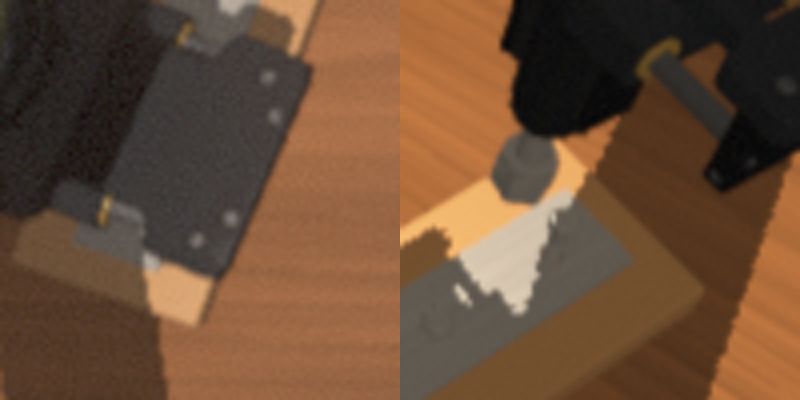

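Run:
```python
from h import *
g=np.mean([cam("wrist")["frame"].astype(float) for _ in range(6)],0)
np.save("w8.npy",g)
def z(u0,u1,v0,v1,s):
    a=g[v0:v1,u0:u1].mean(2); lo,hi=np.percentile(a,[2,80]); a=np.clip((a-lo)/(hi-lo),0,1)*255
    return cv2.resize(a.astype(np.uint8),None,fx=s,fy=s,interpolation=cv2.INTER_CUBIC)
cv2.imwrite("pics/z3.png",np.hstack([z(243,273,130,160,13),z(230,284,180,210,13)[:, :390] if 0 else cv2.resize(z(235,280,175,220,13),(390,390))]))
st()
```

```text
t 7.0 p [0.5978 0.1681 0.1867] q [-41.2  16.9  28.1  91.3  -8.2  73.8  57.1] F [ 0.5 -0.1 -1.1] w 0.0284
toolx [ 2.e-04  2.e-04 -1.e+00] z [0.36  0.933 0.   ] yawz 68.9
```

View pics/z3.png

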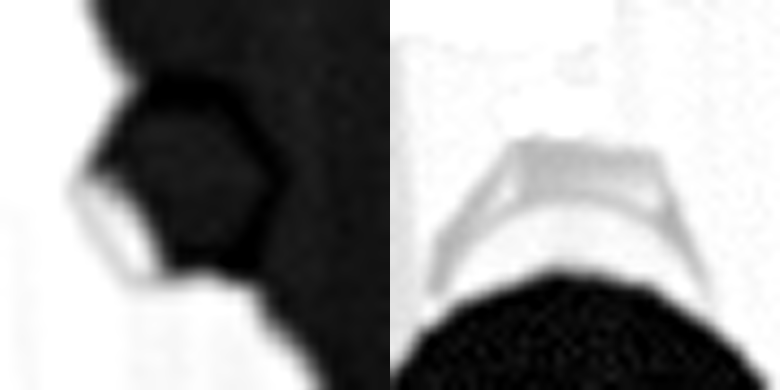

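Run:
```python
from h import *
c=cam("wrist");o,p,R=pose()
S=plane(c,256.5,143.5,.062)
a=plane(c,235+130/8.67-.5,175+140/8.67-.5,p[2]-.0665);b=plane(c,235+265/8.67-.5,175+155/8.67-.5,p[2]-.0665)
e=(b-a);print("edge len",np.linalg.norm(e),"ang",np.degrees(np.arctan2(e[1],e[0])))
e/=np.linalg.norm(e); n=np.array([e[1],-e[0],0]); 
m=(a+b)/2
M=m+n*.0105 if (n@ -R[:,1])>0 else m-n*.0105
print("S",S,"M",M,"tcp",p,"M in tool",R.T@(M-p))
print("delta tool mm",R.T@(S-M)*1000)
# hex corner angles on plane
for q in [(75,188),(135,85),(225,88),(285,175),(255,270),(135,280)]:
    P=plane(c,243+q[0]/13-.5,130+q[1]/13-.5,.062)-S; print(np.degrees(np.arctan2(P[1],P[0])).round(1),(np.linalg.norm(P)*1e3).round(2))
```

```text
edge len 0.011714462315624428 ang 62.36446408031371
S [0.56144229 0.18300963 0.062     ] M [0.5988628  0.16777298 0.12014237] tcp [0.59777499 0.16819746 0.18664237] M in tool [ 6.65000772e-02 -1.16311637e-03 -2.00973581e-05]
delta tool mm [58.13976722 40.40063638  0.73575199]
-107.9 7.45
-175.1 7.41
134.2 7.1
72.8 7.17
18.8 7.96
-46.8 7.55
```

Request:
{"api": "drive_tool", "payload": {"increments": [[[0, 0.5, 0], [0, 0, 0]], [[0, 0.5, 0], [-0.0333, 0, 0]], [[0, 0, 0], [-0.0687, 0, 0]], [[0, 0, 0], [-0.0687, 0, 0]], [[0, 0, 0], [-0.0687, 0, 0]], [[0, 0, 0], [-0.0687, 0, 0]], [[0, 0, 0], [-0.0687, 0, 0]], [[0, 0, 0], [-0.0687, 0, 0]], [[0, 0, 0], [-0.0687, 0, 0]], [[0, 0, 0], [-0.0687, 0, 0]]]}}

```text
time_s: 8.05
tool_pos: [0.5605, 0.1827, 0.1866]
tool_rot: [-112.0, 90.0, 27.2]
force: [-0.9, -0.2, -1.0]
grip_width: 0.0279
```

Request:
{"api": "drive_tool", "payload": {"increments": [[[0.4, -0.4, 0], [0, 0, 0]], [[0.4, -0.4, 0], [0, 0, 0]], [[0, 0, 0], [0, 0, 0]], [[0, 0, 0], [0, 0, 0]], [[0, 0, 0], [0, 0, 0]]]}}

```text
time_s: 8.55
tool_pos: [0.5817, 0.2061, 0.1554]
tool_rot: [-142.2, 90.0, -3.4]
force: [-0.4, -0.5, -0.7]
grip_width: 0.0279
```

Run:
```python
from h import *
st()
c=cam("wrist");cv2.imwrite("pics/w9.png",c["frame"][:,:,::-1])
g=np.mean([cam("wrist")["frame"].astype(float) for _ in range(5)],0)
np.save("w9.npy",g)
st()
o,p,R=pose();print(proj(c,p+R[:,0]*.0665),proj(c,[.5614,.183,.062]))
```

```text
t 8.55 p [0.5817 0.2061 0.1554] q [-38.   17.   19.3  93.8  -5.9  70.1 121.4] F [-0.4 -0.5 -0.7] w 0.0279
toolx [ 8.e-04 -1.e-04 -1.e+00] z [-0.753  0.658 -0.001] yawz 138.83
t 8.85 p [0.5816 0.2066 0.1551] q [-38.   17.   19.3  93.8  -5.9  70.1 121.4] F [ 0.2  1.2 -1.1] w 0.0282
toolx [ 7.e-04  5.e-04 -1.e+00] z [-0.753  0.658 -0.   ] yawz 138.86
[254.9767427  202.89264811] [254.6112686 156.8669395]
```

View pics/w9.png

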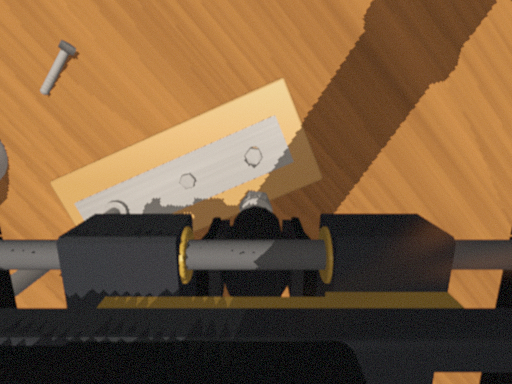

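Run:
```python
import numpy as np,cv2
g=np.load("w9.npy")
def z(u0,v0,n,s):
    a=g[v0:v0+n,u0:u0+n].mean(2); lo,hi=np.percentile(a,[5,95]); a=np.clip((a-lo)/(hi-lo),0,1)*255
    return cv2.resize(a.astype(np.uint8),None,fx=s,fy=s,interpolation=cv2.INTER_CUBIC)
cv2.imwrite("pics/z4.png",np.hstack([z(238,141,32,12),z(238,180,32,12)]))
```

```text
(no output)
```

View pics/z4.png

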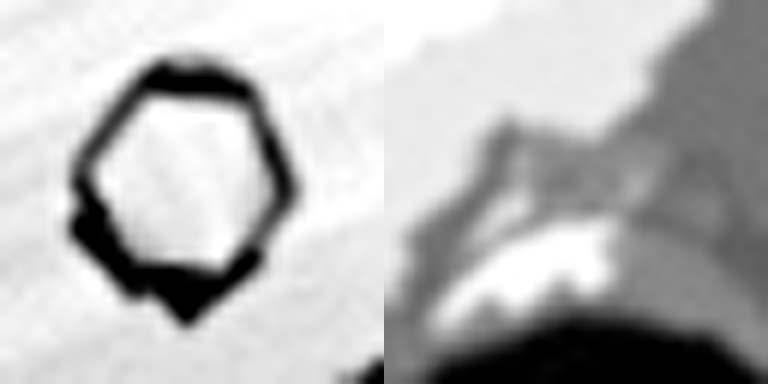

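Run:
```python
from h import *
c=cam("wrist");o,p,R=pose()
S=plane(c,252.96,155.6,.062)
M=p+R@np.array([.0665,-.00116,0])
a=np.radians(62.36+70)  # edge direction
for k in range(6):
    th=a+np.radians(60)*k; P=M+.0105/np.cos(np.pi/6)*np.array([np.cos(th),np.sin(th),0]); print(k,proj(c,P))
print("S",S,"M",M,"delta",R.T@(S-M)*1000, "TCP tgt",p+S-M)
for q in [(95,170), (145,95), (240,105), (275,190), (225,270), (130,258)]:
    P=plane(c,238+(q[0]+.5)/12-.5,141+(q[1]+.5)/12-.5,.062)-S; print((np.degrees(np.arctan2(P[1],P[0]))%60).round(1),(np.linalg.norm(P)*1e3).round(2))
```

```text
0 [270.38558992 205.73227664]
1 [264.0905854  191.48763031]
2 [247.96912546 189.7067612 ]
3 [238.48377394 202.2468159 ]
4 [245.01507485 216.24859284]
5 [260.79895372 217.95438808]
S [0.56155176 0.18193091 0.062     ] M [0.58232231 0.20764701 0.08849577] delta [26.47403975 33.0495825  -1.26852325] TCP tgt [0.56075132 0.18103124 0.12849921]
12.1 6.12
13.7 6.37
12.9 6.31
12.9 6.12
12.8 6.66
13.4 6.47
```

Request:
{"api": "drive_tool", "payload": {"increments": [[[0, 0.413, -0.016], [0, 0, 0]], [[0, 0.413, -0.016], [0, 0, 0]], [[0, 0, 0], [0, 0, 0]], [[0.25, 0, 0], [0, 0, 0]], [[0.25, 0, 0], [0, 0, 0]], [[0, 0, 0], [0, 0, 0]], [[0, 0, 0], [0, 0, 0]]]}}

```text
time_s: 9.6
tool_pos: [0.5604, 0.1815, 0.1336]
tool_rot: [69.4, 89.9, -151.7]
force: [-0.2, 1.5, -1.1]
grip_width: 0.0278
```

Run:
```python
from h import *
st([.5607,.1810,.1145])
c=cam("wrist");crop(c,"pics/w10.png",200,300,140,240,6)
c=cam("scene");crop(c,"pics/s10.png",320,420,180,260,6)
```

```text
t 9.6 p [0.5604 0.1815 0.1336] q [-37.4  14.7  19.6  99.2  -5.3  67.1 122.6] F [-0.2  1.5 -1.1] w 0.0278
toolx [-1.2e-03 -7.0e-04 -1.0e+00] z [-0.754  0.657  0.   ] yawz 138.91
units [ 0.479  0.003 -0.013]
```

View pics/s10.png

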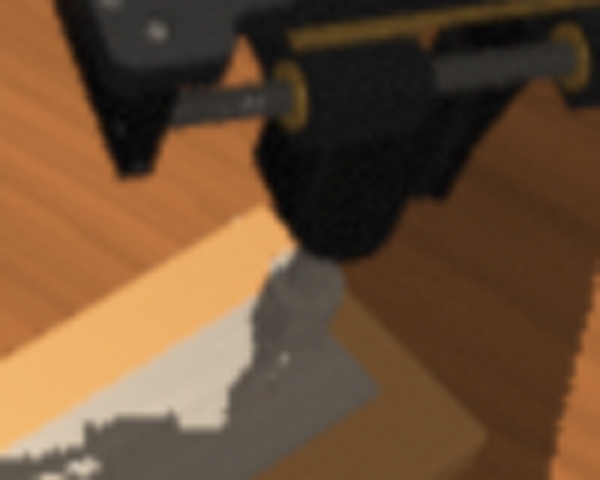

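View pics/w10.png

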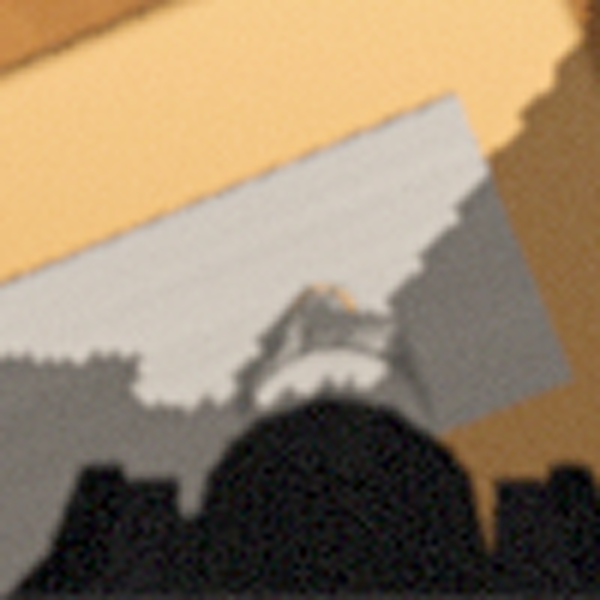

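Request:
{"api": "drive_tool", "payload": {"increments": [[[0.05, 0, 0], [0, 0, 0]], [[0.05, 0, 0], [0, 0, 0]], [[0.05, 0, 0], [0, 0, 0]], [[0.05, 0, 0], [0, 0, 0]], [[0, 0, 0], [0, 0, 0]], [[0, 0, 0], [0, 0, 0]]]}}

```text
time_s: 10.3
tool_pos: [0.5607, 0.1811, 0.1265]
tool_rot: [48.5, 90.0, -172.6]
force: [0.1, -0.2, -1.8]
grip_width: 0.0282
```

Run:
```python
from h import *
st([.5607,.1810,.1145])
```

```text
t 10.3 p [0.5607 0.1811 0.1265] q [-37.3  15.1  19.6  99.7  -5.5  66.2 122.8] F [ 0.1 -0.2 -1.8] w 0.0282
toolx [-1.e-04 -0.e+00 -1.e+00] z [-0.753  0.658  0.   ] yawz 138.87
units [ 0.301  0.001 -0.002]
```

Request:
{"api": "drive_tool", "payload": {"increments": [[[0.05, 0, 0], [0, 0, 0]], [[0.05, 0, 0], [0, 0, 0]], [[0, 0, 0], [0, 0, 0]], [[0, 0, 0], [0, 0, 0]]]}}

```text
time_s: 10.7
tool_pos: [0.5611, 0.1807, 0.1225]
tool_rot: [-163.8, 90.0, -25.0]
force: [1.4, -0.9, -2.6]
grip_width: 0.0284
```

Request:
{"api": "drive_tool", "payload": {"increments": [[[0.05, 0, 0], [0, 0, 0]], [[0.05, 0, 0], [0, 0, 0]], [[0, 0, 0], [0, 0, 0]], [[0, 0, 0], [0, 0, 0]]]}}

```text
time_s: 11.1
tool_pos: [0.561, 0.1808, 0.1185]
tool_rot: [-167.0, 90.0, -28.1]
force: [2.6, -2.2, -2.0]
grip_width: 0.0284
```

Request:
{"api": "drive_tool", "payload": {"increments": [[[0.04, 0, -0.012], [0, 0, 0]], [[0.03, 0, 0], [0, 0, 0]], [[0, 0, 0], [0, 0, 0]], [[0, 0, 0], [0, 0, 0]]]}}

```text
time_s: 11.5
tool_pos: [0.5611, 0.1808, 0.1157]
tool_rot: [-141.0, 90.0, -2.1]
force: [1.7, -1.9, -1.4]
grip_width: 0.0282
```

Mouth about 1 mm from the seat; now seat in small steps.

Request:
{"api": "drive_tool", "payload": {"increments": [[[0.02, 0, -0.01], [0, 0, 0]], [[0.02, 0, 0], [0, 0, 0]], [[0, 0, 0], [0, 0, 0]], [[0, 0, 0], [0, 0, 0]]]}}

```text
time_s: 11.9
tool_pos: [0.5613, 0.1808, 0.1144]
tool_rot: [-38.3, 90.0, 100.6]
force: [1.0, -0.7, 0.8]
grip_width: 0.0282
```

Request:
{"api": "drive_tool", "payload": {"increments": [[[0.0125, 0, -0.004], [0, 0, 0]], [[0, 0, 0], [0, 0, 0]], [[0, 0, 0], [0, 0, 0]]]}}

```text
time_s: 12.2
tool_pos: [0.5615, 0.1807, 0.1142]
tool_rot: [-62.3, 90.0, 76.6]
force: [-0.9, -0.7, 4.8]
grip_width: 0.0281
```

Request:
{"api": "drive_tool", "payload": {"increments": [[[0.0125, 0, 0], [0, 0, 0]], [[0.0125, 0, 0], [0, 0, 0]], [[0, 0, 0], [0, 0, 0]], [[0, 0, 0], [0, 0, 0]]]}}

```text
time_s: 12.6
tool_pos: [0.5616, 0.1808, 0.1139]
tool_rot: [-73.2, 89.9, 65.7]
force: [-1.4, -1.4, 9.1]
grip_width: 0.028
```

Run:
```python
from h import *
st();st()
```

```text
t 12.6 p [0.5616 0.1808 0.1139] q [-37.1  15.8  19.5 100.3  -5.8  64.8 123.1] F [-1.4 -1.4  9.1] w 0.028
toolx [ 4.e-04  9.e-04 -1.e+00] z [-0.753  0.658  0.   ] yawz 138.88
t 12.6 p [0.5616 0.1808 0.1139] q [-37.1  15.8  19.5 100.3  -5.8  64.8 123.1] F [-1.4 -1.4  9.1] w 0.028
toolx [ 4.e-04  9.e-04 -1.e+00] z [-0.753  0.658  0.   ] yawz 138.88
```

Request:
{"api": "drive_tool", "payload": {"increments": [[[0.02, 0, 0], [0, 0, 0]], [[0.02, 0, 0], [0, 0, 0]], [[0, 0, 0], [0, 0, 0]], [[0, 0, 0], [0, 0, 0]], [[0, 0, 0], [0, 0, 0]]]}}

```text
time_s: 13.1
tool_pos: [0.5618, 0.1809, 0.1136]
tool_rot: [-79.0, 89.9, 59.9]
force: [-3.4, -2.1, 15.4]
grip_width: 0.0281
```

Request:
{"api": "drive_tool", "payload": {"increments": [[[0.01, 0.01, 0], [0, 0, 0]], [[0.003, 0, 0.002], [0.04, 0, 0]], [[0.003, 0, 0.0038], [0.0625, 0, 0]], [[0.002, 0, 0.0038], [0.0625, 0, 0]], [[0.002, 0, 0.0038], [0.0625, 0, 0]]]}}

```text
time_s: 13.6
tool_pos: [0.5616, 0.1816, 0.1132]
tool_rot: [-55.1, 89.8, 56.2]
force: [-4.2, -1.6, 16.8]
grip_width: 0.0283
```

Run:
```python
from h import *
st()
```

```text
t 13.6 p [0.5616 0.1816 0.1132] q [-40.3  16.1  23.3 100.5  -7.1  64.7  96.5] F [-4.2 -1.6 16.8] w 0.0283
toolx [ 0.0017  0.0025 -1.    ] z [-0.363  0.932  0.002] yawz 111.28
```

Request:
{"api": "drive_tool", "payload": {"increments": [[[0.002, 0.003, 0.0038], [0.0625, 0, 0]], [[0.002, 0.003, 0.0038], [0.0625, 0, 0]], [[0.002, 0, 0.0038], [0.0625, 0, 0]], [[0.002, 0, 0.0038], [0.0625, 0, 0]], [[0.002, 0, 0.0038], [0.0625, 0, 0]], [[0.002, 0, 0.0038], [0.0625, 0, 0]]]}}

```text
time_s: 14.2
tool_pos: [0.5618, 0.1827, 0.1128]
tool_rot: [-17.8, 89.8, 48.5]
force: [-3.3, -0.1, 15.9]
grip_width: 0.0279
```

Run:
```python
from h import *
st()
```

```text
t 14.2 p [0.5618 0.1827 0.1128] q [-45.7  16.7  29.6 100.7  -9.2  64.7  53.1] F [-3.3 -0.1 15.9] w 0.0279
toolx [ 0.0028  0.0032 -1.    ] z [0.402 0.916 0.004] yawz 66.3
```

Request:
{"api": "drive_tool", "payload": {"increments": [[[0.003, 0, 0.0038], [0.0625, 0, 0]], [[0.003, 0, 0.0038], [0.0625, 0, 0]], [[0.002, 0, 0.0038], [0.0625, 0, 0]], [[0.002, 0, 0.0038], [0.0625, 0, 0]], [[0.002, 0, 0.0038], [0.0625, 0, 0]], [[0.002, 0, 0.0038], [0.0625, 0, 0]]]}}

```text
time_s: 14.8
tool_pos: [0.563, 0.1834, 0.1124]
tool_rot: [19.4, 89.7, 40.7]
force: [-1.5, -0.7, 16.6]
grip_width: 0.028
```

Run:
```python
from h import *
st()
```

```text
t 14.8 p [0.563  0.1834 0.1124] q [-51.3  17.9  36.6 100.8 -11.8  64.9  10.2] F [-1.5 -0.7 16.6] w 0.028
toolx [ 0.0039  0.0033 -1.    ] z [0.932 0.363 0.005] yawz 21.29
```

Request:
{"api": "drive_tool", "payload": {"increments": [[[0.002, 0, 0.003], [0.0625, 0, 0]], [[0.002, 0, 0.003], [0.0625, 0, 0]], [[0.002, 0, 0.003], [0.0625, 0, 0]], [[0.002, 0, 0.003], [0.0625, 0, 0]], [[0.002, 0, 0.003], [0.0625, 0, 0]], [[0.002, 0, 0.003], [0.0625, 0, 0]]]}}

```text
time_s: 15.4
tool_pos: [0.5643, 0.183, 0.1119]
tool_rot: [54.9, 89.7, 31.2]
force: [-1.9, -0.7, 15.9]
grip_width: 0.0284
```

Run:
```python
from h import *
st()
```

```text
t 15.4 p [0.5643 0.183  0.1119] q [-57.3  19.6  44.3 100.9 -15.   65.3 -32.1] F [-1.9 -0.7 15.9] w 0.0284
toolx [ 0.0049  0.0029 -1.    ] z [ 0.916 -0.402  0.003] yawz -23.72
```

Request:
{"api": "drive_tool", "payload": {"increments": [[[0.003, 0, 0.003], [0.0625, 0, 0]], [[0.002, 0, 0.003], [0.0625, 0, 0]], [[0.002, 0, 0.003], [0.0625, 0, 0]], [[0.002, 0, 0.003], [0.0625, 0, 0]], [[0.002, 0, 0.003], [0.0625, 0, 0]], [[0.002, 0, 0.003], [0.0625, 0, 0]]]}}

```text
time_s: 16.0
tool_pos: [0.5649, 0.1817, 0.1114]
tool_rot: [91.0, 89.7, 22.3]
force: [-0.8, -2.3, 17.1]
grip_width: 0.0282
```

Run:
```python
from h import *
st()
```

```text
t 16.0 p [0.5649 0.1817 0.1114] q [-63.6  22.2  53.  101.1 -19.3  66.1 -73.6] F [-0.8 -2.3 17.1] w 0.0282
toolx [ 0.0048  0.002  -1.    ] z [ 0.363 -0.932 -0.   ] yawz -68.74
```

Request:
{"api": "drive_tool", "payload": {"increments": [[[0.002, 0, 0.003], [0.0625, 0, 0]], [[0.002, 0, 0.003], [0.0625, 0, 0]], [[0.002, 0, 0.003], [0.0625, 0, 0]], [[0.002, 0, 0.003], [0.0625, 0, 0]], [[0.002, 0, 0.003], [0.0625, 0, 0]], [[0.002, 0, 0.003], [0.0625, 0, 0]]]}}

```text
time_s: 16.6
tool_pos: [0.5646, 0.1804, 0.1108]
tool_rot: [130.8, 89.8, 17.0]
force: [-2.0, -2.7, 18.2]
grip_width: 0.0282
```

Run:
```python
from h import *
st()
```

```text
t 16.6 p [0.5646 0.1804 0.1108] q [ -69.9   26.4   62.6  101.3  -25.3   67.7 -113.7] F [-2.  -2.7 18.2] w 0.0282
toolx [ 0.0037  0.0011 -1.    ] z [-0.403 -0.915 -0.003] yawz -113.75
```

Request:
{"api": "drive_tool", "payload": {"increments": [[[0.002, 0, 0.003], [0.06, 0, 0]], [[0, 0, 0], [0, 0, 0]], [[0, 0, 0], [0, 0, 0]]]}}

```text
time_s: 16.9
tool_pos: [0.5644, 0.1802, 0.1107]
tool_rot: [131.1, 89.8, 10.4]
force: [-3.6, -2.4, 20.8]
grip_width: 0.0287
```

Run:
```python
from h import *
st()
```

```text
t 16.9 p [0.5644 0.1802 0.1107] q [ -70.9   27.3   64.1  101.3  -26.4   68.1 -119.7] F [-3.6 -2.4 20.8] w 0.0287
toolx [ 3.4e-03  6.0e-04 -1.0e+00] z [-0.51  -0.86  -0.002] yawz -120.66
```

Request:
{"api": "drive_tool", "payload": {"increments": [[[-0.05, 0, 0], [0, 0, 0]], [[-0.05, 0, 0], [0, 0, 0]], [[-0.05, 0, 0], [0, 0, 0]], [[-0.1, 0, 0], [0, 0, 0]], [[0, 0, 0], [0, 0, 0]]]}}

```text
time_s: 17.4
tool_pos: [0.5632, 0.1808, 0.1177]
tool_rot: [115.2, 89.9, -5.5]
force: [4.4, -1.0, -1.6]
grip_width: 0.0284
```

Run:
```python
from h import *
st()
```

```text
t 17.4 p [0.5632 0.1808 0.1177] q [ -71.3   26.7   64.4  101.   -25.8   68.7 -120.2] F [ 4.4 -1.  -1.6] w 0.0284
toolx [ 2.1e-03 -2.0e-04 -1.0e+00] z [-0.509 -0.861 -0.001] yawz -120.62
```

Request:
{"api": "drive_tool", "payload": {"increments": [[[-0.05, 0.02, 0], [0, 0, 0]], [[-0.1, 0, 0], [0, 0, 0]], [[-0.1, 0, 0], [0, 0, 0]], [[-0.2, 0, 0], [0, 0, 0]], [[-0.4, 0, 0], [0, 0, 0]], [[-0.5, 0, 0], [0, 0, 0]], [[0, 0, 0], [0, 0, 0]], [[0, 0, 0], [0, 0, 0]]]}}

```text
time_s: 18.2
tool_pos: [0.5631, 0.1806, 0.1723]
tool_rot: [-167.2, 89.9, 72.2]
force: [-0.3, 0.1, -1.3]
grip_width: 0.0283
```

Run:
```python
from h import *
st()
for n in ["scene","top","wrist"]:
    c=cam(n); cv2.imwrite(f"pics/{n}11.png",c["frame"][:,:,::-1])
```

```text
t 18.2 p [0.5631 0.1806 0.1723] q [ -73.    23.2   66.3   97.5  -22.1   73.9 -122.7] F [-0.3  0.1 -1.3] w 0.0283
toolx [ 4.0e-04  1.2e-03 -1.0e+00] z [-0.509 -0.861 -0.001] yawz -120.61
```

View pics/scene11.png

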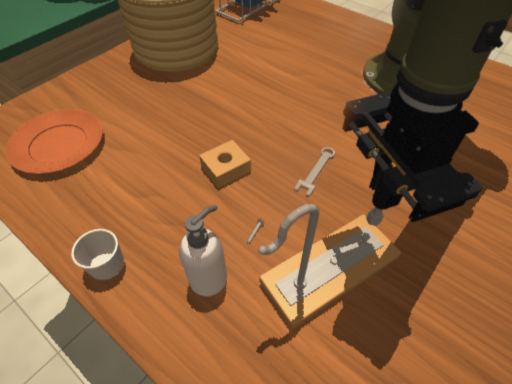

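View pics/wrist11.png

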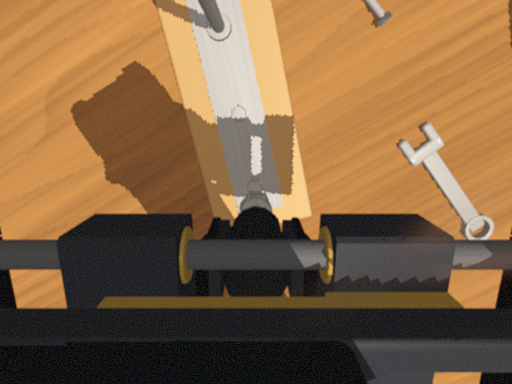

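Request:
{"api": "drive_tool", "payload": {"increments": [[[-0.05, 0, 0], [-0.07, 0, 0]], [[-0.05, 0, 0], [-0.07, 0, 0]], [[0, 0, 0], [-0.07, 0, 0]], [[0, 0, 0], [-0.07, 0, 0]], [[0, 0, 0], [-0.07, 0, 0]], [[0, 0, 0], [-0.07, 0, 0]], [[0, 0, 0], [-0.07, 0, 0]], [[0, 0, 0], [-0.07, 0, 0]], [[0, 0, 0], [-0.07, 0, 0]], [[0, 0, 0], [-0.07, 0, 0]]]}}

```text
time_s: 19.35
tool_pos: [0.5625, 0.1801, 0.1747]
tool_rot: [-113.5, 89.9, -149.8]
force: [-0.4, -0.8, -1.2]
grip_width: 0.0283
```

Request:
{"api": "drive_tool", "payload": {"increments": [[[0, 0, 0], [-0.07, 0, 0]], [[0, 0, 0], [-0.07, 0, 0]], [[0, 0, 0], [-0.07, 0, 0]], [[0, 0, 0], [-0.07, 0, 0]], [[0, 0, 0], [-0.07, 0, 0]], [[0, 0, 0], [-0.07, 0, 0]], [[0, 0, 0], [-0.07, 0, 0]], [[0, 0, 0], [-0.07, 0, 0]], [[0, 0, 0], [-0.07, 0, 0]], [[0, 0, 0], [-0.07, 0, 0]]]}}

```text
time_s: 20.35
tool_pos: [0.5625, 0.1801, 0.1746]
tool_rot: [161.0, 89.9, -151.3]
force: [0.3, -0.7, -1.9]
grip_width: 0.0282
```

Run:
```python
from h import *
st([.5656,-.1485,.19])
```

```text
t 20.35 p [0.5625 0.1801 0.1746] q [-51.4  14.5  36.5  96.7  -9.   71.9  34.8] F [ 0.3 -0.7 -1.9] w 0.0282
toolx [-0.0018 -0.001  -1.    ] z [ 0.673  0.74  -0.002] yawz 47.71
units [-0.378 -5.584 -6.025]
```

Request:
{"api": "drive_tool", "payload": {"increments": [[[-0.2, 0, 0], [-0.059, 0, 0]], [[-0.18, 0, 0], [-0.059, 0, 0]], [[0, 0, 0], [-0.059, 0, 0]], [[0, 0, 0], [0, 0, 0]]]}}

```text
time_s: 20.75
tool_pos: [0.5627, 0.1801, 0.1901]
tool_rot: [133.5, 89.9, -157.8]
force: [-0.1, 0.4, -2.3]
grip_width: 0.0283
```

Run:
```python
from h import *
st([.5656,-.1485,.19])
```

```text
t 20.75 p [0.5627 0.1801 0.1901] q [-49.3  13.5  33.9  95.5  -7.8  73.4  54.7] F [-0.1  0.4 -2.3] w 0.0283
toolx [-1.2e-03 -5.0e-04 -1.0e+00] z [ 0.365  0.931 -0.001] yawz 68.62
units [ 7.000e-03 -3.062e+00 -7.623e+00]
```

Request:
{"api": "drive_tool", "payload": {"increments": [[[0, -0.16, -0.4], [0, 0, 0]], [[0, -0.32, -0.8], [0, 0, 0]], [[0, -0.34, -0.84], [0, 0, 0]], [[0, -0.34, -0.84], [0, 0, 0]], [[0, -0.34, -0.84], [0, 0, 0]], [[0, -0.34, -0.84], [0, 0, 0]], [[0, -0.34, -0.84], [0, 0, 0]], [[0, -0.34, -0.84], [0, 0, 0]], [[0, -0.34, -0.84], [0, 0, 0]], [[0, -0.2, -0.54], [0, 0, 0]]]}}

```text
time_s: 21.75
tool_pos: [0.5642, -0.1532, 0.1907]
tool_rot: [175.9, 89.9, -115.9]
force: [1.6, -0.1, -1.3]
grip_width: 0.0284
```

Request:
{"api": "drive_tool", "payload": {"increments": [[[0, 0, 0], [0, 0, 0]], [[0, 0, 0], [0, 0, 0]], [[0, 0, 0], [0, 0, 0]]]}}

```text
time_s: 22.05
tool_pos: [0.5657, -0.147, 0.1905]
tool_rot: [56.8, 89.9, 125.4]
force: [-0.0, 0.3, -0.9]
grip_width: 0.0284
```

Run:
```python
from h import *
st([.5656,-.1485,.076])
c=cam("wrist"); cv2.imwrite("pics/w12.png",c["frame"][:,:,::-1]); crop(c,"pics/w12c.png",200,300,130,230,6)
c=cam("top"); crop(c,"pics/t12.png",140,240,180,260,6)
c=cam("scene"); crop(c,"pics/s12.png",180,280,80,200,5)
```

```text
t 22.05 p [ 0.5657 -0.147   0.1905] q [-26.4  14.1  45.   96.7 -10.4  73.5  89.3] F [-0.   0.3 -0.9] w 0.0284
toolx [-7.e-04  9.e-04 -1.e+00] z [0.364 0.931 0.001] yawz 68.64
units [ 2.862 -0.013 -0.039]
```

View pics/w12c.png

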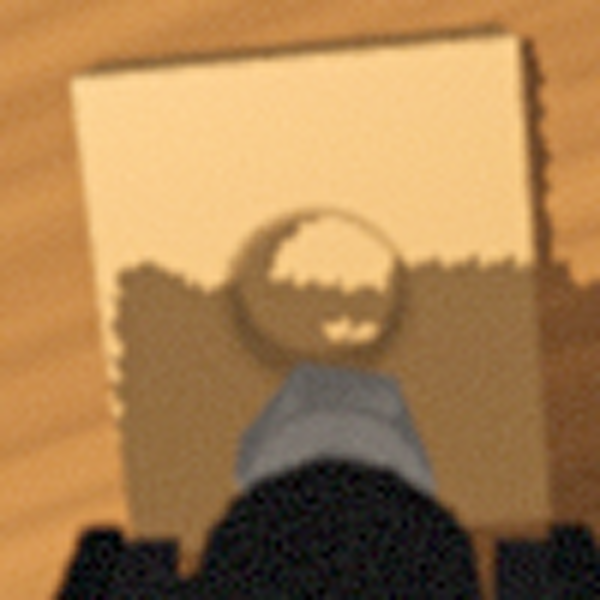

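View pics/t12.png

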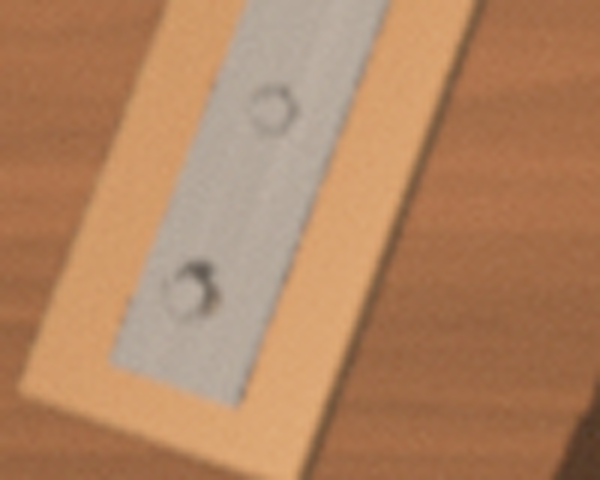

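View pics/s12.png

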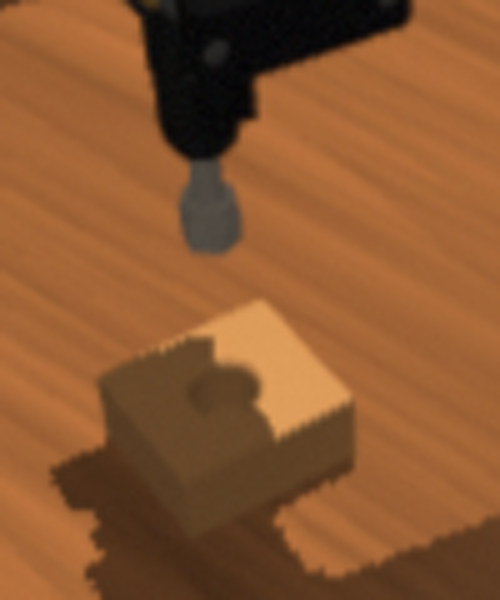

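Run:
```python
from h import *
c=cam("wrist");o,p,R=pose()
H=plane(c,252.6,177.6,.036); M=p+R@np.array([.0665,-.00116,0])
print(H,M,"delta units",R.T@(H-M)/.04)
st()
```

```text
[ 0.56340485 -0.1488831   0.036     ] [ 0.56717283 -0.14723671  0.1242571 ] delta units [ 2.20642043  0.07225052 -0.07334085]
t 22.25 p [ 0.5661 -0.1468  0.1908] q [-26.4  14.1  45.   96.7 -10.4  73.5  89.4] F [-0.  -0.5 -1.1] w 0.0279
toolx [-1.e-04  4.e-04 -1.e+00] z [0.363 0.932 0.   ] yawz 68.71
```

Run:
```python
from h import *
c=cam("wrist");o,p,R=pose()
M=p+R@np.array([.0665,-.00116,0])
a=np.radians(62.36)
for k in range(6):
    th=a+np.radians(60)*k; P=M+.0105/np.cos(np.pi/6)*np.array([np.cos(th),np.sin(th),0]); print(k,(proj(c,P)-[200,130]+.5)*6)
q=[(72,80),(520,35),(552,527),(135,540)]
for (x,y) in q: print(plane(c,200+x/6-.4,130+y/6-.4,.036))
print(np.mean([plane(c,200+x/6-.4,130+y/6-.4,.036) for x,y in q],0))
```

```text
0 [430.65288073 463.33573858]
1 [392.71368992 377.99569258]
2 [295.96704921 367.5518866 ]
3 [239.19741379 442.89336776]
4 [278.54044383 526.777726  ]
5 [373.27023523 536.78328396]
[ 0.51577139 -0.17431809  0.036     ]
[ 0.53585361 -0.10241653  0.036     ]
[ 0.61844624 -0.12636155  0.036     ]
[ 0.59399006 -0.19579213  0.036     ]
[ 0.56601532 -0.14972208  0.036     ]
```

Request:
{"api": "drive_tool", "payload": {"increments": [[[0.2, 0.055, -0.07], [0, 0, 0]], [[0.5, 0, 0], [0, 0, 0]], [[0.5, 0, 0], [0, 0, 0]], [[0.5, 0, 0], [0, 0, 0]], [[0.3, 0, 0], [0, 0, 0]], [[0, 0, 0], [0, 0, 0]], [[0, 0, 0], [0, 0, 0]], [[0, 0, 0], [0, 0, 0]]]}}

```text
time_s: 23.1
tool_pos: [0.5637, -0.1502, 0.1119]
tool_rot: [-75.4, 89.9, -6.8]
force: [0.2, 0.1, -1.3]
grip_width: 0.028
```

Run:
```python
from h import *
st([.563,-.1485,.0745])
c=cam("wrist"); crop(c,"pics/w13.png",200,300,140,240,6)
c=cam("scene"); crop(c,"pics/s13.png",180,280,100,200,6)
```

```text
t 23.1 p [ 0.5637 -0.1502  0.1119] q [-24.6  18.2  43.8 102.1 -13.8  65.1  92.3] F [ 0.2  0.1 -1.3] w 0.028
toolx [ 1.9e-03 -2.0e-04 -1.0e+00] z [0.365 0.931 0.   ] yawz 68.61
units [0.936 0.033 0.033]
```

View pics/w13.png

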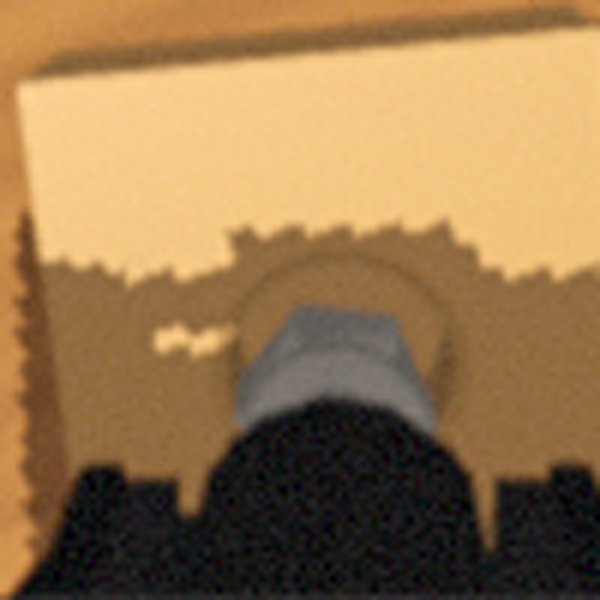

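View pics/s13.png

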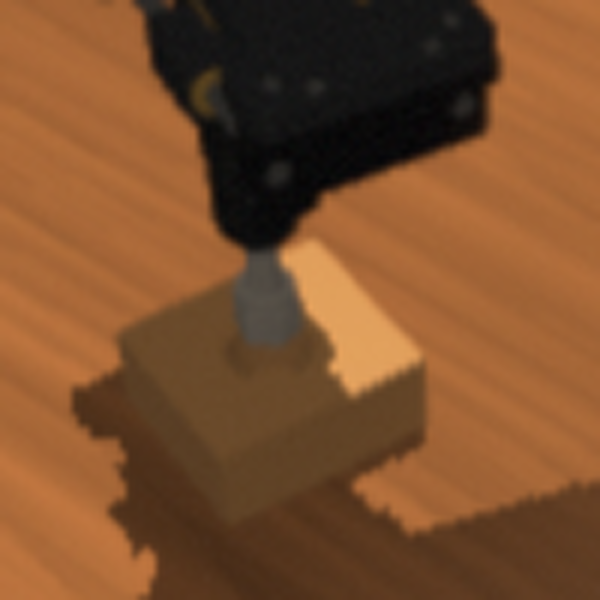

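Run:
```python
from h import *
c=cam("wrist");o,p,R=pose()
H=plane(c,200+345/6-.4,140+357/6-.4,.036); M=p+R@np.array([.0665,-.00116,0])
print(H,M,"delta units",R.T@(H-M)/.04); st()
for th in range(0,360,45):
    P=H+.015*np.array([np.cos(np.radians(th)),np.sin(np.radians(th)),0]); print(((proj(c,P)-[200,140]+.4)*6).round(0),end=" ")
```

```text
[ 0.56341903 -0.14870244  0.036     ] [ 0.56468432 -0.15042133  0.04527232] delta units [0.23175767 0.04547566 0.02832949]
t 23.25 p [ 0.5635 -0.15    0.1118] q [-24.6  18.2  43.8 102.1 -13.9  65.1  92.3] F [ 0.4  0.3 -0.7] w 0.0284
toolx [ 1.7e-03  1.0e-04 -1.0e+00] z [0.365 0.931 0.001] yawz 68.62
[386. 459.] [450. 401.] [453. 316.] [392. 254.] [303. 252.] [239. 312.] [238. 397.] [299. 457.]
```

Request:
{"api": "drive_tool", "payload": {"increments": [[[0.05, 0.045, 0.028], [0, 0, 0]], [[0.1, 0, 0], [0, 0, 0]], [[0.1, 0, 0], [0, 0, 0]], [[0.1, 0, 0], [0, 0, 0]], [[0, 0, 0], [0, 0, 0]], [[0, 0, 0], [0, 0, 0]]]}}

```text
time_s: 23.85
tool_pos: [0.5617, -0.1484, 0.0967]
tool_rot: [-135.9, 90.0, -67.3]
force: [0.9, -0.3, -2.1]
grip_width: 0.0285
```

Request:
{"api": "drive_tool", "payload": {"increments": [[[0.15, 0, 0], [0, 0, 0]], [[0.15, 0, 0], [0, 0, 0]], [[0.15, 0, 0], [0, 0, 0]], [[0.06, 0, 0], [0, 0, 0]], [[0, 0, 0], [0, 0, 0]], [[0, 0, 0], [0, 0, 0]]]}}

```text
time_s: 24.45
tool_pos: [0.5617, -0.1483, 0.0764]
tool_rot: [-119.5, 90.0, -50.9]
force: [0.7, -2.2, -1.5]
grip_width: 0.028
```

Request:
{"api": "drive_tool", "payload": {"increments": [[[0.025, 0, 0], [0, 0, 0]], [[0.025, 0, 0], [0, 0, 0]], [[0, 0, 0], [0, 0, 0]], [[0, 0, 0], [0, 0, 0]]]}}

```text
time_s: 24.85
tool_pos: [0.5618, -0.1482, 0.0746]
tool_rot: [-77.0, 90.0, -8.3]
force: [1.9, -1.6, -1.1]
grip_width: 0.0283
```

Request:
{"api": "drive_tool", "payload": {"increments": [[[0.0125, 0, 0], [0, 0, 0]], [[0.0125, 0, 0], [0, 0, 0]], [[0, 0, 0], [0, 0, 0]], [[0, 0, 0], [0, 0, 0]]]}}

```text
time_s: 25.25
tool_pos: [0.5619, -0.1484, 0.0744]
tool_rot: [-42.4, 90.0, 26.2]
force: [-0.5, -0.9, 6.4]
grip_width: 0.0284
```

Request:
{"api": "drive_tool", "payload": {"increments": [[[-0.02, 0, 0], [0, 0, 0]], [[0, 0, 0], [0, 0, 0]], [[0, 0, 0], [0, 0, 0]]]}}

```text
time_s: 25.55
tool_pos: [0.5618, -0.1482, 0.0745]
tool_rot: [-75.3, 90.0, -6.7]
force: [0.8, -1.3, 3.5]
grip_width: 0.0285
```

Request:
{"api": "drive_tool", "payload": {"increments": [[[0, 0, 0], [0, 0, 0]], [[0, 0, 0], [0, 0, 0]], [[0, 0, 0], [0, 0, 0]], [[0, 0, 0], [0, 0, 0]], [[0, 0, 0], [0, 0, 0]], [[0, 0, 0], [0, 0, 0]], [[0, 0, 0], [0, 0, 0]], [[0, 0, 0], [0, 0, 0]]], "hand": 1}}

```text
time_s: 26.35
tool_pos: [0.5616, -0.1482, 0.0743]
tool_rot: [-6.0, 90.0, 62.6]
force: [0.2, -0.6, 0.0]
grip_width: 0.0827
```

Request:
{"api": "drive_tool", "payload": {"increments": [[[-0.2, 0, 0], [0, 0, 0]], [[-0.4, 0, 0], [0, 0, 0]], [[-0.6, 0, 0], [0, 0, 0]], [[-0.6, 0, 0], [0, 0, 0]], [[-0.6, 0, 0], [0, 0, 0]], [[-0.6, 0, 0], [0, 0, 0]], [[-0.5, 0, 0], [0, 0, 0]], [[0, 0, 0], [0, 0, 0]], [[0, 0, 0], [0, 0, 0]]]}}

```text
time_s: 27.25
tool_pos: [0.5619, -0.1483, 0.2152]
tool_rot: [-57.8, 89.9, 10.9]
force: [-0.5, -0.1, -0.8]
grip_width: 0.0869
```

Run:
```python
from h import *
st()
for n in ["scene","top","wrist"]:
    c=cam(n); cv2.imwrite(f"pics/{n}14.png",c["frame"][:,:,::-1])
t=cv2.imread("pics/top14.png");s=cv2.imread("pics/scene14.png");w=cv2.imread("pics/wrist14.png")
r=lambda i,u,v:cv2.resize(i[v:v+60,u:u+80],None,fx=5,fy=5,interpolation=cv2.INTER_CUBIC)
cv2.imwrite("pics/z14.png",np.vstack([np.hstack([r(t,140,200),r(s,320,220)]),np.hstack([r(w,215,140),r(s,185,120)])]))
```

```text
t 27.25 p [ 0.5619 -0.1483  0.2152] q [-27.1  12.4  45.5  95.4  -9.2  75.9  88.6] F [-0.5 -0.1 -0.8] w 0.0869
toolx [ 1.8e-03  3.0e-04 -1.0e+00] z [0.365 0.931 0.001] yawz 68.61
```

View pics/scene14.png

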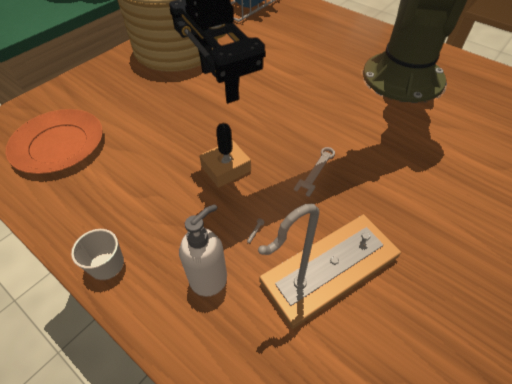

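View pics/z14.png

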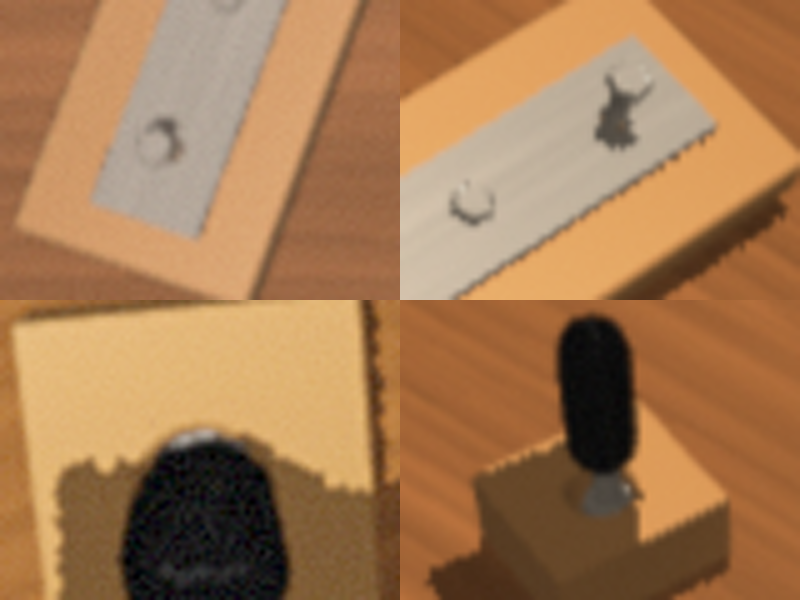

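Run:
```python
from h import *
a=cv2.imread("pics/scene0.png",0).astype(np.float32);b=cv2.imread("pics/scene14.png",0).astype(np.float32)
c=cam("scene")
print("exp px for 2.5mm",proj(c,[.5625,.182,.0595])-proj(c,[.5625,.182,.062]))
for (u,v,n) in [(360,229,13),(327,253,16),(185,205,60)]:
    A=a[v:v+n,u:u+n];best=cv2.matchTemplate(cv2.resize(b[v-4:v+n+4,u-4:u+n+4],None,fx=8,fy=8,interpolation=cv2.INTER_CUBIC),cv2.resize(A,None,fx=8,fy=8,interpolation=cv2.INTER_CUBIC),cv2.TM_CCOEFF_NORMED)
    _,m,_,l=cv2.minMaxLoc(best);print(round(m,3),(l[0]-32)/8,(l[1]-32)/8)
d=np.abs(a-b);print([float(d[v:v+n,u:u+n].mean()) for u,v,n in [(240,215,30),(295,145,45),(180,205,50)]])
st()
```

```text
exp px for 2.5mm [-0.33588509  0.75573293]
0.976 -0.375 0.875
0.999 0.0 0.0
0.685 0.0 0.125
[27.968889236450195, 27.34123420715332, 22.509599685668945]
t 27.45 p [ 0.561  -0.148   0.2133] q [-27.1  12.5  45.5  95.5  -9.2  75.9  88.6] F [-0.2  0.2 -0.3] w 0.0872
toolx [-1.7e-03  2.0e-04 -1.0e+00] z [ 0.365  0.931 -0.   ] yawz 68.62
```

Run:
```python
from h import *
print(env.sign_off())
```

```text
the job is handed in; nothing more can be done
None
```

The screw is started, the driver is back upright in its block with the gripper open above it, and I handed the job in at about 27.5 s. The hand-in reports no verdict.

- **Seating:** the socket went down over the head with its flats matched to within about 1° in the wrist camera. Contact came within 0.3 mm of the expected full-seat height.
- **Driving:** I turned it about 260° clockwise in one stroke. The wrist force read 15–21 N of push at every check while turning.
- **Screw depth:**
  - The tool sank about 2.8 mm while turning, and the handle did not slip (contact height in the block was the same at the end as at pick-up).
  - The scene camera shows the head about 2.8 mm lower, good to about half a millimetre.
  - Turn angle minus socket play gives about 2.5 mm. All three are within 2.2–6.5 mm.
- **Driver back:** the last pictures show it standing upright in the hole. I did not measure the remaining gap to the hole's centre, but the hole's play limits it to roughly 3–4 mm.
- **Other things:** the spanner, spare screw and soap bottle look unmoved in the final scene picture. A numeric picture comparison for them was inconclusive, because the lighting and the arm's shadow had changed (the bottle matched only 0.69, with no shift over about 0.1 pixel).
- **Disagreement:** the top and scene cameras differed by about 5 mm in y, so I used wrist-camera offsets for the fits.

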